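Mount the bench loupe on its ball stand and latch it

ROBOT

A 6-joint arm with a two-finger parallel gripper is mounted at the origin on the work surface. World frame = base frame: x ahead of the robot, y to its left, z up, the work surface at z = 0. Lengths are in m, angles in rad, forces in N, time in s.
With the tool pointing down it reaches from about 0.225 to 0.725 m from the base axis. Payload 3.1 kg.
Tool frame: the origin (TCP) lies on the centre line of the jaws, within the pads' length; the fingertips stand 25 mm ahead of it and the grasp point (between the pads) lies 6 mm ahead of it (robot.tips_ahead is the distance from the TCP to the fingertips, in m); z points along the fingers, y is the line along which they close (so a half turn about z gives the same grasp; the last joint's range is limited). The gripper opens to 85 mm and grips with 20 to 120 N. Pads are 22 mm wide; open, the fingers measure 114 mm over their backs; the gripper's body (76 mm by 85 mm) begins 54 mm behind the grasp point. The pads swing forward as they close: fully open they stand 13 mm farther back than shut.
Start: joints at [1.012, 0.048, 0.099, 1.622, 0, 1.443], TCP at [0.219, 0.477, 0.256] pointing down, gripper open.
Joint ranges: [-2.91, 2.91], [-0.99, 1.94], [-1.21, 1.42], [-2.12, 2.29], [-1.49, 1.47], [-3.14, 3.14]. Speed limits (rad/s): [2.79, 2.79, 3.14, 3.14, 3.14, 3.14].

INTERFACE

Orientations are given as [roll, pitch, yaw] about the fixed x, y, z axes, in that order (R = Rz(yaw) Ry(pitch) Rx(roll)).
In Python, from plant import robot gives the robot as it stands.
- The arm moves only by the tool servo_tool, never from a script. Its argument "plan" is text: rows parted by semicolons, each of 7 numbers parted by spaces: the shift along the tool's x, y, z in m, then the turn, a rotation vector about the tool's x, y, z in degrees, then the opening in per cent of the stroke, from 0 (shut) to 100 (fully open). A call has 1 to 20 rows; each row is the pose to reach, as a shift and turn from the pose commanded when the call began, along the tool's axes at that moment; what a row does not reach only later rows make up. A row lasts 1/10 s, in which the tool goes at most 50 mm and 8.59 degrees, less where a joint would pass 70% of its speed; a pose out of reach is approached as far as the arm can. A call with a gripper value outside its range is refused whole. The fingers move at their own pace and stop on an object; "newtons" is the grip in N (left out, the last holds). Time passes only in rows, so rows that repeat a pose let the fingers close. It gives the time, the measured TCP pose, the force, the opening and the grip force at its end, in the units of the state.
- robot.read_state(): the state, without advancing time (a new reading comes with each control period).
- robot.camera(name): name is "side" or "top"; returns a dict with "pixels" (400x640x3 uint8, blue, green, red), "range_z" (400x640 float32, m along the optical axis (not along the pixel's ray), 0 where there is no reading), "fovy" (degrees; the focal length in pixels is half the picture's height over the tangent of half this angle, whatever the lens; pixels are square), "cx", "cy" (the principal point, pixels), "k1" (the pictures are not rectified: a ray, as slopes to the right and down, at radius r is drawn at 1 + k1 r^2 times it, then the intrinsics apply), "extrinsics" (4x4, takes a point from camera to world coordinates). Camera axes: x right, y down, z forward; pixel columns grow to the right and rows downward; lengths in m; the calibration is good to about 2 mm. A picture is of the moment at which its call begins.
- robot.sign_off(): hands the job in; it is judged then, once.
The state is a dict: "clock": time; "joint_pos": joint angles; "qd": joint speeds; "joint_efforts": joint torques, N m; "position": TCP position; "tcp_rot": TCP orientation; "ft_force": force on the tool from outside, world axes, zero at the start; "ft_torque": the same for the moment, N m; "opening": finger opening in m; "grasp_force": force on a finger pad.
Only numpy, scipy, OpenCV 4.12 (cv2) and the standard library are available. Lean on these libraries where they do the work, as an engineer would, in place of code of your own. Each camera call takes 0.05 s, during which the arm holds its last target. There are 200 camera calls.

TASK

Pick up the bench loupe by its metal foot block and, with its latch lever still raised, lower it (do not drop it) over the ball of the ball stand until the block sits flat on the stand's round plate; let go, then press the latch lever fully down. The stand with the plain flat-topped post is the wrong one; any direction of the lens will do, and leave the punch and the nib block where they are.

Things in the scene. Friction and masses are not known exactly. Their poses are not given: they have to be found in the camera images.
- loupe_grip (a point): The loupe: loose steel foot block 64 mm (its x) by 50 mm (its y), 46 mm high, about 0.25 kg. Mid-underside: round socket 38 mm wide, 34 mm deep. A flat lens 53 mm across sits on its -x side, lens centre 85 mm out and 42 mm above the underside. This point: block's middle, 30 mm above the underside, z up. Pinch across y at this height; the raised lever reaches 44 mm above it, on the +x half.
- latch (a joint): The loupe's brass latch lever along the block's top: 0 = raised (23 degrees above level), 0.4 = fully down, level. Pivot across the block's top, 22 mm to -x of the middle and 50 mm above the underside; the free end points to +x. It stays where it is left; about 2 N on the tab moves it.
- latch_tab (a point): Middle of the upper face of the thumb tab at the lever's free end (18 mm along the lever, 24 mm wide, 4 mm thick). Raised: 20 mm to +x of the block's middle and 39 mm above loupe_grip; fully down: 23 mm to +x and 22 mm above loupe_grip. Press it straight down from above; it comes down about 17 mm.
- ball_seat (a point): Ball stand, fixed: dark round plate 100 mm across, top 14 mm above the ledge, with a bare steel ball 24 mm across on a 12 mm neck. This point: middle of the plate's top face; ball's centre 18 mm, its top 30 mm above. Seated, the block rests on the plate, loupe_grip 30 mm above this point, 7 mm play all round. A like stand has a flat-topped post, 22 mm thick and 26 mm high, instead: not that.
- nib_block: Bystander: a loose cork nib block 45 x 70 x 30 mm with three nibs stuck in its top, 40 mm high over all; origin under its middle. Leave it.
- punch: Bystander: a loose bronze knock-out punch, 110 mm long (its x), 12 mm thick, lying down; origin under its middle. Leave it.
Not all that is in view belongs to the job. Leave any purple or red look-alike of the part that bears ball_seat alone. What is shaped like the part that bears loupe_grip but brown is not meant.

How it is judged:
On the way, in this order (a step that is already met when the one before it is completed fails the run):
1. the loupe's socket is lowered over the ball while held in the fingers, lever still raised (horizontal distance between loupe_grip and ball_seat below 0.015 m and z of loupe_grip in the frame of ball_seat below 0.044 m and contact force between the fingers and loupe above 0.5 N and value of joint latch below 0.2 rad), for 0.05 s.
2. the latch lever is pressed down with the loupe seated on the ball stand (horizontal distance between loupe_grip and ball_seat below 0.015 m and z of loupe_grip in the frame of ball_seat below 0.035 m and value of joint latch above 0.32 rad), for 0.1 s.
At the end, for the whole second after the job is handed in: The loupe's block sits flat on the ball stand's plate with the ball in its socket (within 15 mm sideways, 5 mm in height and 7 degrees of upright), its latch lever is down (at least 0.32 of 0.4 rad), and it is at rest and released (all of step 2 and angle between loupe_grip's own z axis and vertical below 0.12 rad and linear speed of loupe below 0.02 m/s); the robot touches nothing.
It fails at once if the nib block is shifted by more than 30 mm (distance of nib_block from where it was at the start of the episode above 0.03 m).
It fails at once if the punch is shifted by more than 30 mm (distance of punch from where it was at the start of the episode above 0.03 m).
It also fails if it takes over 45 s, if anything falls off the work surface, if the arm or the gripper's body presses on something with over 40 N, if the wrist force passes 120 N, or if a joint passes its speed limit or range.

## Working session

There is one attempt and no reset: what is moved stays moved. The work goes in short steps, Python scripts to look and compute and a tool call to move; the robot and the scene stay as the last step left them, time stands still between calls to the robot, and variables do not carry over. Pictures are saved under pics/ and viewed, at most 10 in all, crops included, and the job is handed in when it is done.

Besides the shell and the picture viewer there is one more tool, called after "Call:" by a JSON object that holds its "method" and its "body". servo_tool: Moves the arm, as the interface text tells. Its arguments: {"type":"object","properties":{"plan":{"type":"string"},"newtons":{"type":"number"}},"required":["plan"]}

```bash
mkdir -p pics; cat > h.py <<'E'
import numpy as np, cv2, pickle
from plant import robot
def grab(n):
    c=robot.camera(n); pickle.dump(c,open(n+'.pkl','wb')); return c
def load(n): return pickle.load(open(n+'.pkl','rb'))
def cal(c):
    h,w=c['pixels'].shape[:2]; f=h/2/np.tan(np.radians(c['fovy'])/2)
    return f,c['cx'],c['cy'],c['k1'],np.array(c['extrinsics'])
def rays(c,uv):
    f,cx,cy,k,E=cal(c); uv=np.atleast_2d(uv).astype(float)
    d=(uv-[cx,cy])/f; s=d.copy()
    for _ in range(20): s=d/(1+k*(s**2).sum(1,keepdims=True))
    return np.c_[s,np.ones(len(s))]
def onplane(c,uv,z):
    E=cal(c)[4]; r=rays(c,uv)@E[:3,:3].T; o=E[:3,3]
    return o+r*((z-o[2])/r[:,2:3])
def cloud(c):
    h,w=c['pixels'].shape[:2]; v,u=np.mgrid[:h,:w]
    E=cal(c)[4]; r=rays(c,np.c_[u.ravel(),v.ravel()])*c['range_z'].reshape(-1,1)
    return (r@E[:3,:3].T+E[:3,3]).reshape(h,w,3)
E
python3 - <<'E'
from h import *
for n in ('top','side'):
    c=grab(n); cv2.imwrite(f'pics/{n}0.png',c['pixels']); print(n,c['fovy'],c['k1'],np.round(c['extrinsics'],3).tolist())
s=robot.read_state(); print(s)
E
```

```text
top 50.643298236998284 -0.09268349082164919 [[0.003, -0.99, 0.144, 0.527], [-1.0, -0.003, -0.001, -0.008], [0.001, -0.144, -0.99, 0.825], [0.0, 0.0, 0.0, 1.0]]
side 50.34587940387005 -0.0024441069228925932 [[0.963, -0.197, 0.185, 0.452], [-0.27, -0.685, 0.676, -0.58], [-0.007, -0.701, -0.713, 0.666], [0.0, 0.0, 0.0, 1.0]]
{'clock': 0.1, 'joint_pos': array([ 1.01219448e+00,  4.87137920e-02,  9.77644884e-02,  1.62199708e+00,
       -7.43967699e-06,  1.44298427e+00]), 'qd': array([ 0.00019101, -0.001722  ,  0.00383346,  0.0010117 , -0.0002489 ,
        0.00088688]), 'joint_efforts': array([ 2.47038392e-03, -3.39851296e+01,  3.20935607e+01,  1.58728956e-02,
       -1.67611447e-04,  8.05676933e-06]), 'position': array([0.21899012, 0.47660431, 0.25521986]), 'tcp_rot': array([-3.13945919e+00, -2.66676080e-04,  2.71080259e+00]), 'ft_force': array([0.81087633, 0.07307565, 0.29617854]), 'ft_torque': array([0.01017393, 0.00303584, 0.0340617 ]), 'grasp_force': 0.0, 'opening': 0.08534585454290339}
```

View pics/top0.png

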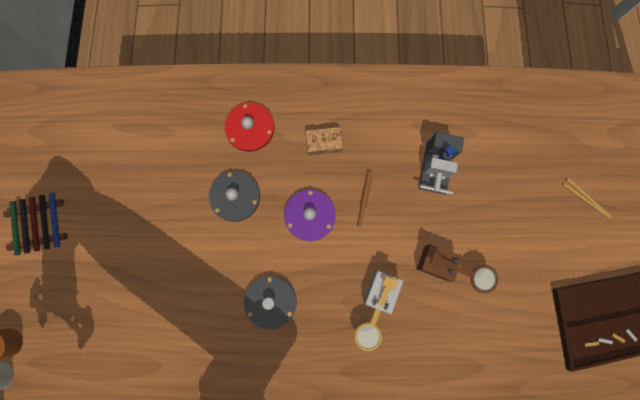

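View pics/side0.png

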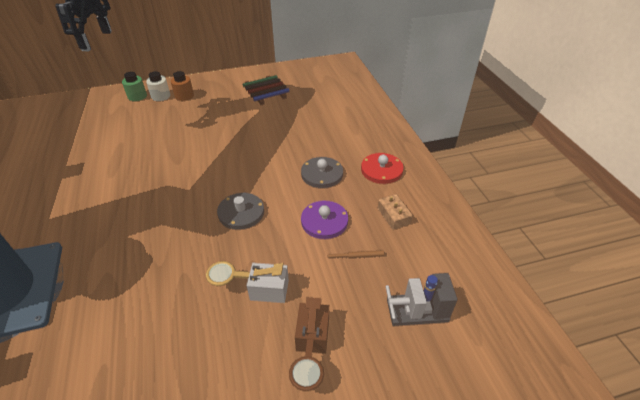

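Candidates. Loupes: steel with a yellow lens at top (385,292), brown look-alike at (440,263). Stands in the top picture: dark (234,195) with a round knob, dark (270,302) with a flat white post, red (249,126), purple (310,214). I choose the steel loupe and the dark stand at (234,195), and check both in a crop with measurements.

```bash
cat > m.py <<'E'
from h import *
t=load('top'); s=load('side')
a=s['pixels'][140:240,190:360]; b=t['pixels'][255:360,340:440]
cv2.imwrite('pics/crop.png',np.hstack([cv2.resize(a,None,fx=2.4,fy=2.4)[:240],cv2.resize(b,(380,400))[:240]]) if 0 else np.vstack([cv2.resize(a,(510,300)),cv2.resize(b,(510,300))]) )
P=cloud(t); px=t['pixels'].astype(int)
def reg(u0,u1,v0,v1):
    m=np.zeros(px.shape[:2],bool); m[v0:v1,u0:u1]=1; return m&(t['range_z']>0)
print('table z',np.median(P[160:180,40:100,2]), P[225:240,420:500,2].mean())
sat=px.max(2)-px.min(2)
for nm,(u,v) in dict(ball=(234,195),post=(270,302)).items():
    m=reg(u-35,u+35,v-35,v+35)&(sat<30)&(px.max(2)<110)
    m&=(P[...,2]>.008)
    cs,_=cv2.findContours(m.astype(np.uint8),0,2); k=cv2.convexHull(max(cs,key=cv2.contourArea)); e=cv2.fitEllipse(k)
    zt=np.median(P[m][:,2]); print(nm,'ellipse',e,'zplate',zt,'centre',onplane(t,[e[0]],zt).round(4), 'ext',np.ptp(onplane(t,k[:,0],zt),axis=0).round(3))
    kk=reg(u-20,u+20,v-25,v+20)&(P[...,2]>zt+.008)
    q=P[kk]; print(' knob',kk.sum(),q.mean(0).round(4),q.min(0).round(4),q.max(0).round(4))
# block top
m=reg(355,410,265,320); q=m&(P[...,2]>.035)&(sat<45)&(px.max(2)>120)
print('block',q.sum(),np.percentile(P[q][:,2],[5,25,50,75,95]).round(4))
cs,_=cv2.findContours(q.astype(np.uint8),0,2); k=max(cs,key=cv2.contourArea)
r=cv2.minAreaRect(k); bx=cv2.boxPoints(r); W=onplane(t,bx,.046); print('rect',r,W.round(4).tolist(),np.linalg.norm(np.diff(W,axis=0),axis=1).round(4),'c',W.mean(0).round(4))
hsv=cv2.cvtColor(t['pixels'],cv2.COLOR_BGR2HSV)
l=reg(345,392,318,358)&(P[...,2]>.025); cs,_=cv2.findContours(l.astype(np.uint8),0,2); k=max(cs,key=cv2.contourArea); e=cv2.minEnclosingCircle(k); print('lens',e,np.median(P[l][:,2]),onplane(t,[e[0]],.042).round(4))
hi=m&(P[...,2]>.055); print('lever',hi.sum(),P[hi].min(0).round(3),P[hi].max(0).round(3)); top=P[m][P[m][:,2]>.064]; print('tab',len(top),top.mean(0).round(4))
E
python3 m.py
```

```text
table z 0.0006446101147624672 0.003382156184610845
ball ellipse ((233.977783203125, 195.74990844726562), (49.98268127441406, 50.45037078857422), 67.1657943725586) zplate 0.01459306646972669 centre [[0.6635 0.1577 0.0146]] ext [0.097 0.099 0.   ]
 knob 129 [0.6626 0.1577 0.04  ] [0.6522 0.1475 0.0281] [0.675  0.1711 0.0465]
post ellipse ((269.4985046386719, 302.162841796875), (52.35621643066406, 53.712772369384766), 14.820701599121094) zplate 0.014466356166761063 centre [[0.4602 0.0846 0.0145]] ext [0.099 0.097 0.   ]
 knob 128 [0.4608 0.0845 0.0397] [0.4499 0.0742 0.0264] [0.4714 0.0954 0.0444]
block 601 [0.044  0.0458 0.0467 0.0476 0.0493]
rect ((384.03424072265625, 292.0753479003906), (27.738752365112305, 35.93163299560547), 20.556045532226562) [[0.4599, -0.0918, 0.046], [0.5205, -0.1155, 0.046], [0.5027, -0.1629, 0.046], [0.4423, -0.1388, 0.046]] [0.0651 0.0507 0.0651] c [ 0.4813 -0.1272  0.046 ]
lens ((369.5, 334.0), 17.670696258544922) 0.045209657937093806 [[ 0.4058 -0.1004  0.042 ]]
lever 260 [ 0.452 -0.147  0.055] [ 0.513 -0.106  0.074]
tab 148 [ 0.4996 -0.133   0.0682]
```

View pics/crop.png

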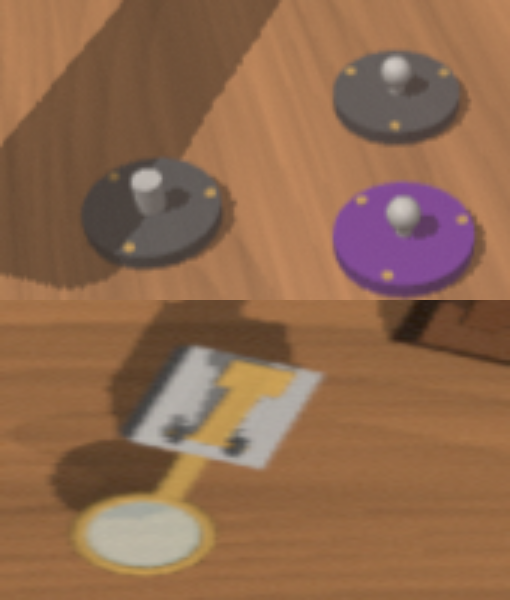

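The crop confirms it: the dark stand, upper right, carries a ball on a thin neck, and the other dark stand, left, a flat post. The lower half shows the steel block with the raised lever and the lens to lower left. Sizes agree: 65×51 mm block, plates about 98 mm across, heights 14.5, 46 and 44.5 mm.

```bash
cat > d.py <<'E'
import sys; from h import *; from scipy.spatial.transform import Rotation as R
x,y,z,yaw=map(float,sys.argv[1:5]); s=robot.read_state(); A=R.from_euler('xyz',s['tcp_rot'])
B=R.from_euler('xyz',[np.pi,0,np.radians(yaw)])
print('shift mm',(A.inv().apply(np.array([x,y,z])-s['position'])*1000).round(1),'rotvec deg',(A.inv()*B).as_rotvec(degrees=True).round(2), s['clock'],s['ft_force'].round(2))
E
python3 d.py .481 -.127 .15 159
```

```text
shift mm [-490.2 -438.8  106. ] rotvec deg [-0.12 -0.02 -3.68] 0.1 [0.81 0.07 0.3 ]
```

Call:
{"method": "servo_tool", "body": {"plan": "-0.49 -0.439 0.0 0 0 -3.7 100;-0.49 -0.439 0.0 0 0 -3.7 100;-0.49 -0.439 0.0 0 0 -3.7 100;-0.49 -0.439 0.0 0 0 -3.7 100;-0.49 -0.439 0.0 0 0 -3.7 100;-0.49 -0.439 0.0 0 0 -3.7 100;-0.49 -0.439 0.0 0 0 -3.7 100;-0.49 -0.439 0.0 0 0 -3.7 100;-0.49 -0.439 0.106 0 0 -3.7 100;-0.49 -0.439 0.106 0 0 -3.7 100;-0.49 -0.439 0.106 0 0 -3.7 100;-0.49 -0.439 0.106 0 0 -3.7 100;-0.49 -0.439 0.106 0 0 -3.7 100;-0.49 -0.439 0.106 0 0 -3.7 100;-0.49 -0.439 0.106 0 0 -3.7 100;-0.49 -0.439 0.106 0 0 -3.7 100;-0.49 -0.439 0.106 0 0 -3.7 100;-0.49 -0.439 0.106 0 0 -3.7 100"}}

```text
clock: 1.9
position: [0.4813, -0.1255, 0.1511]
tcp_rot: [3.141, 0.001, 2.777]
ft_force: [-0.5, 0.5, -0.3]
opening: 0.0857
grasp_force: 0.0
```

```bash
python3 d.py .481 -.127 .036 159; python3 - <<'E'
from h import *
c=grab('side'); cv2.imwrite('pics/s1.png',cv2.resize(c['pixels'][140:340,180:400],None,fx=2.5,fy=2.5))
E
```

```text
shift mm [ -0.2  -1.5 115.1] rotvec deg [0.01 0.06 0.11] 1.9 [-0.49  0.49 -0.3 ]
```

View pics/s1.png

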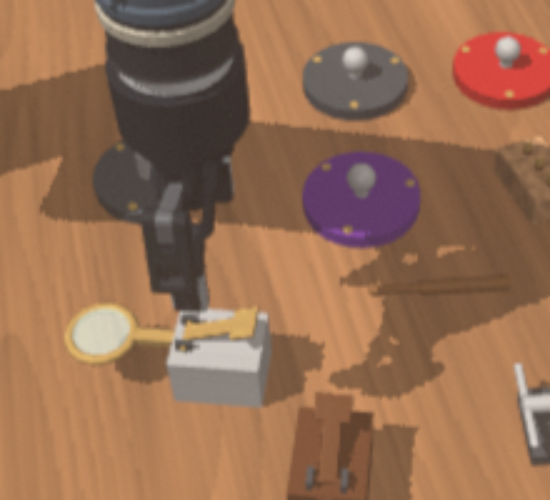

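Gripper is above the block, near finger at crop (190,300), block top centre at (222,325); in the crop the fingers look a bit left of the middle, so I check that with the side depth.

```bash
python3 - <<'E'
from h import *
c=load('side'); P=cloud(c); px=c['pixels'].astype(int)
box=(abs(P[...,0]-.48)<.08)&(abs(P[...,1]+.127)<.08)&(c['range_z']>0)
f=box&(P[...,2]>.12)&(P[...,2]<.16); q=P[f]; x=np.array([np.cos(np.radians(-21)),np.sin(np.radians(-21)),0]); y=np.array([-x[1],x[0],0])
d=q-[.4813,-.1255,0]; print('fingers',len(q),'along bx',np.percentile(d@x,[2,50,98]).round(4),'by',np.percentile(d@y,[2,25,50,75,98]).round(4),q[:,2].min())
sat=px.max(2)-px.min(2)
b=box&(P[...,2]>.043)&(P[...,2]<.05)&(sat<45)&(px.max(2)>120); d=P[b]-[.481,-.127,0]
print('blocktop',b.sum(),'bx',np.percentile(d@x,[1,50,99]).round(4),'by',np.percentile(d@y,[1,50,99]).round(4))
E
```

```text
fingers 145 along bx [-0.0105  0.0053  0.0106] by [-0.0559 -0.0538 -0.0476  0.0436  0.0475] 0.1379061577449877
blocktop 695 bx [-0.0892 -0.0061  0.0306] by [-0.0256 -0.0073  0.0241]
```

Side view agrees with the top one to 1–2 mm. Descend and grip.

Call:
{"method": "servo_tool", "body": {"plan": "0 -0.0015 0.04 0 0 0 100;0 -0.0015 0.07 0 0 0 100;0 -0.0015 0.09 0 0 0 100;0 -0.0015 0.105 0 0 0 100;0 -0.0015 0.114 0 0 0 100;0 -0.0015 0.114 0 0 0 100;0 -0.0015 0.114 0 0 0 50;0 -0.0015 0.114 0 0 0 50;0 -0.0015 0.114 0 0 0 40;0 -0.0015 0.114 0 0 0 40;0 -0.0015 0.114 0 0 0 40;0 -0.0015 0.114 0 0 0 40;0 -0.0015 0.114 0 0 0 40;0 -0.0015 0.114 0 0 0 40", "newtons": 50}}

```text
clock: 3.35
position: [0.4819, -0.1284, 0.0379]
tcp_rot: [3.141, 0.003, 2.775]
ft_force: [0.5, -0.5, 5.5]
opening: 0.0492
grasp_force: 54.2
```

Call:
{"method": "servo_tool", "body": {"plan": "0 0 -0.01 0 0 0 40;0 0 -0.03 0 0 0 40;0 0 -0.06 0 0 0 40;0 0 -0.09 0 0 0 40;0 0 -0.1 0 0 0 40;0 0 -0.1 0 0 0 40;0 0 -0.1 0 0 0 40"}}

```text
clock: 4.05
position: [0.4797, -0.1276, 0.1348]
tcp_rot: [3.142, -0.003, 2.775]
ft_force: [-0.1, 0.6, -2.6]
opening: 0.0495
grasp_force: 53.5
```

```bash
python3 d.py .6635 .158 .138 159; python3 - <<'E'
from h import *
s=robot.read_state(); print(s['opening'],s['grasp_force'],s['position'])
c=grab('side'); P=cloud(c); px=c['pixels'].astype(int); sat=px.max(2)-px.min(2)
p=s['position']; x=np.array([np.cos(s['tcp_rot'][2]+np.pi),np.sin(s['tcp_rot'][2]+np.pi),0]); y=np.array([-x[1],x[0],0])
d=P-p; b=(abs(d@x)<.05)&(abs(d@y)<.05)&(d[...,2]<.03)&(d[...,2]>-.08)&(c['range_z']>0)&(sat<45)&(px.max(2)>90)
q=d[b]; print(b.sum(),'bx',np.percentile(q@x,[1,50,99]).round(4),'by',np.percentile(q@y,[1,50,99]).round(4),'dz',np.percentile(q[:,2],[1,50,99]).round(4))
cv2.imwrite('pics/s2.png',cv2.resize(c['pixels'][100:320,180:420],None,fx=2.4,fy=2.4))
E
```

```text
shift mm [-69.3 332.4  -3.4] rotvec deg [ 0.   -0.15  0.01] 4.05 [-0.13  0.59 -2.62]
0.049471472148232824 53.50149393081665 [ 0.47973677 -0.12755703  0.13475959]
848 bx [-0.0333  0.0171  0.0302] by [-0.0352 -0.0229  0.0281] dz [-0.0379 -0.005   0.0267]
```

View pics/s2.png

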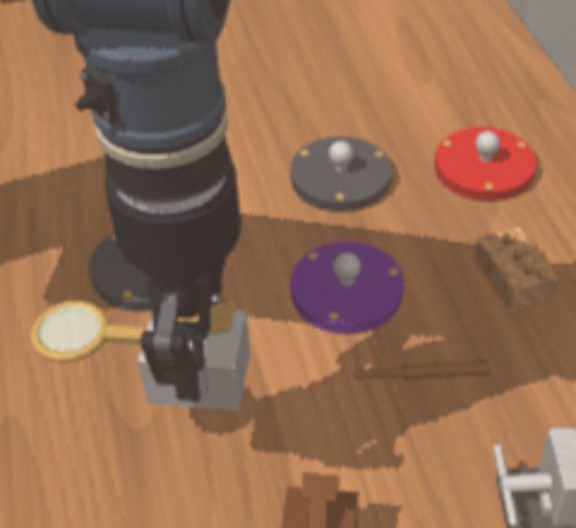

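Loupe held level; lever tab raised at crop (220,318), lens at (68,330). Underside is about 38 mm under the TCP. Carry over the ball stand, clear height.

Call:
{"method": "servo_tool", "body": {"plan": "-0.004 0.02 0 0 0 0 40;-0.011 0.05 0 0 0 0 40;-0.018 0.085 0 0 0 0 40;-0.025 0.12 0 0 0 0 40;-0.033 0.155 0 0 0 0 40;-0.04 0.19 0 0 0 0 40;-0.047 0.225 0 0 0 0 40;-0.054 0.26 0 0 0 0 40;-0.061 0.29 0 0 0 0 40;-0.067 0.315 0 0 0 0 40;-0.07 0.332 0 0 0 0 40;-0.07 0.332 0 0 0 0 40;-0.07 0.332 0 0 0 0 40;-0.07 0.332 0 0 0 0 40"}}

```text
clock: 5.5
position: [0.6638, 0.1561, 0.1349]
tcp_rot: [-3.14, -0.002, 2.775]
ft_force: [0.2, -0.0, -2.8]
opening: 0.0498
grasp_force: 53.4
```

```bash
python3 d.py .6635 .158 .06 159; python3 - <<'E'
from h import *
s=robot.read_state(); print(s['opening'],s['grasp_force'],s['position'])
for n in ('side','top'):
    c=grab(n); P=cloud(c); px=c['pixels'].astype(int); sat=px.max(2)-px.min(2)
    p=s['position']; x=np.array([np.cos(s['tcp_rot'][2]+np.pi),np.sin(s['tcp_rot'][2]+np.pi),0]); y=np.array([-x[1],x[0],0])
    d=P-p; b=(abs(d@x)<.05)&(abs(d@y)<.035)&(d[...,2]<.014)&(d[...,2]>-.06)&(c['range_z']>0)&(sat<45)&(px.max(2)>110)
    q=d[b]; print(n,b.sum(),'bx',np.percentile(q@x,[1,50,99]).round(4),'by',np.percentile(q@y,[1,50,99]).round(4),'dz',np.percentile(q[:,2],[1,50,99]).round(4))
    g=(np.hypot(P[...,0]-.6635,P[...,1]-.158)<.06)&(abs(P[...,2]-.0145)<.006)&(sat<35); 
    if n=='side': 
        cs,_=cv2.findContours(g.astype(np.uint8),0,2); k=max(cs,key=cv2.contourArea)[:,0]; W=onplane(c,k,.0145); print(W.min(0).round(4),W.max(0).round(4))
c=load('side'); cv2.imwrite('pics/s3.png',cv2.resize(c['pixels'][80:250,220:440],None,fx=2.6,fy=2.6))
E
```

```text
shift mm [ 0.8  1.8 74.9] rotvec deg [-0.11 -0.14 -0.03] 5.5 [ 0.2  -0.03 -2.82]
0.049751314125369296 53.350795805454254 [0.66380363 0.1560551  0.13489634]
side 202 bx [-0.0348  0.0163  0.0299] by [-0.027  -0.0131  0.0232] dz [-0.0372  0.0068  0.009 ]
[0.6124 0.1017 0.0145] [0.7115 0.2063 0.0145]
top 210 bx [-0.0326 -0.025   0.0311] by [-0.024  -0.013   0.0218] dz [-0.0106  0.0091  0.0132]
```

View pics/s3.png

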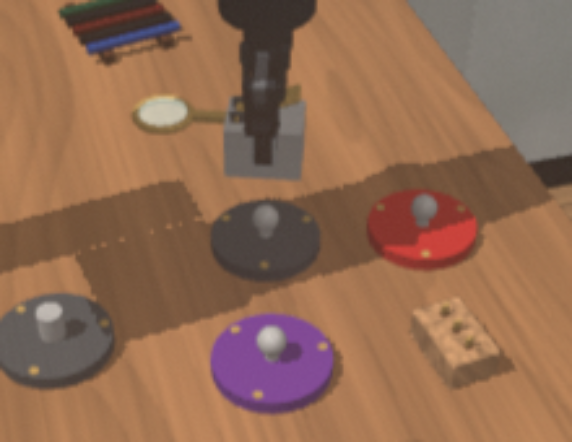

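The block hangs over the dark ball stand (ball at crop (265,217)); the side view puts the plate centre at (0.662,0.154), the top view at (0.6635,0.158). The TCP lies between, inside the 7 mm play. Lower in two stages, watching the force.

Call:
{"method": "servo_tool", "body": {"plan": "0 0 0.015 0 0 0 40;0 0 0.035 0 0 0 40;0 0 0.045 0 0 0 40;0 0 0.05 0 0 0 40;0 0 0.054 0 0 0 40;0 0 0.058 0 0 0 40;0 0 0.061 0 0 0 40;0 0 0.061 0 0 0 40"}}

```text
clock: 6.4
position: [0.6649, 0.1571, 0.0753]
tcp_rot: [3.142, 0.0, 2.775]
ft_force: [0.1, -0.2, -3.2]
opening: 0.0498
grasp_force: 53.4
```

Call:
{"method": "servo_tool", "body": {"plan": "0 0 0.004 0 0 0 40;0 0 0.009 0 0 0 40;0 0 0.014 0 0 0 40;0 0 0.018 0 0 0 40;0 0 0.02 0 0 0 40;0 0 0.021 0 0 0 40;0 0 0.022 0 0 0 40;0 0 0.022 0 0 0 40"}}

```text
clock: 7.2
position: [0.6649, 0.1571, 0.0533]
tcp_rot: [3.142, 0.0, 2.775]
ft_force: [0.1, -0.7, -2.3]
opening: 0.049
grasp_force: 53.4
```

Call:
{"method": "servo_tool", "body": {"plan": "0 0 0.0005 0 0 0 40;0 0 0.001 0 0 0 40;0 0 0.0015 0 0 0 40;0 0 0.0015 0 0 0 40"}}

```text
clock: 7.6
position: [0.665, 0.157, 0.0521]
tcp_rot: [3.141, 0.0, 2.775]
ft_force: [1.3, 0.3, -2.6]
opening: 0.0494
grasp_force: 53.6
```

Call:
{"method": "servo_tool", "body": {"plan": "0 0 0.0005 0 0 0 40;0 0 0.001 0 0 0 40;0 0 0.0015 0 0 0 40;0 0 0.0015 0 0 0 40"}}

```text
clock: 8.0
position: [0.665, 0.1571, 0.052]
tcp_rot: [3.141, 0.001, 2.775]
ft_force: [-3.6, -0.2, 5.4]
opening: 0.0495
grasp_force: 54.3
```

On the plate. Release slowly and rise.

Call:
{"method": "servo_tool", "body": {"plan": "0 0 0 0 0 0 62;0 0 0 0 0 0 70;0 0 0 0 0 0 85;0 0 0 0 0 0 100;0 0 0 0 0 0 100;0 0 -0.01 0 0 0 100;0 0 -0.03 0 0 0 100;0 0 -0.06 0 0 0 100;0 0 -0.1 0 0 0 100;0 0 -0.12 0 0 0 100;0 0 -0.12 0 0 0 0;0 0 -0.12 0 0 0 0;0 0 -0.12 0 0 0 0;0 0 -0.12 0 0 0 0;0 0 -0.12 0 0 0 0;0 0 -0.12 0 0 0 0", "newtons": 40}}

```text
clock: 9.6
position: [0.6643, 0.1569, 0.1691]
tcp_rot: [-3.141, -0.002, 2.775]
ft_force: [-0.1, 0.9, 0.0]
opening: 0.0003
grasp_force: 0.0
```

```bash
python3 - <<'E'
from h import *
s=robot.read_state(); print(s['opening'],s['position'])
x=np.array([np.cos(s['tcp_rot'][2]+np.pi),np.sin(s['tcp_rot'][2]+np.pi),0]); y=np.array([-x[1],x[0],0])
for n in ('side','top'):
    c=grab(n); P=cloud(c); px=c['pixels'].astype(int); sat=px.max(2)-px.min(2)
    d=P-[.665,.157,0]; near=(abs(d@x)<.05)&(abs(d@y)<.04)&(c['range_z']>0)
    b=near&(P[...,2]>.054)&(P[...,2]<.066)&(sat<45)&(px.max(2)>100); q=d[b]
    print(n,'block',len(q),*[np.percentile(v,[1,50,99]).round(4) for v in (q@x,q@y,q[:,2])])
    t=near&(P[...,2]>.072)&(P[...,2]<.095)&(sat>50); q=d[t]; 
    if len(q): print('lever',len(q),*[np.percentile(v,[2,50,98]).round(4) for v in (q@x,q@y,q[:,2])])
c=load('side'); cv2.imwrite('pics/s4.png',cv2.resize(c['pixels'][80:230,230:430],None,fx=3,fy=3))
E
python3 d.py .684 .150 .13 159
```

```text
0.00034332885624850065 [0.66432626 0.15693495 0.16910245]
side block 321 [-0.0341  0.0017  0.0293] [-0.0261 -0.0104  0.0244] [0.0544 0.0591 0.0632]
lever 72 [-0.0056  0.0142  0.0265] [-0.01    0.      0.0123] [0.0728 0.0797 0.0844]
top block 380 [-0.0329 -0.0136  0.0274] [-0.0243 -0.0086  0.0257] [0.0574 0.0606 0.0647]
lever 28 [-0.0135 -0.0063 -0.0017] [-0.0049  0.001   0.0047] [0.0722 0.0735 0.0756]
shift mm [-20.6   0.4  39.7] rotvec deg [-0.02 -0.05  0.02] 9.7 [ 0.55  0.44 -0.33]
```

View pics/s4.png

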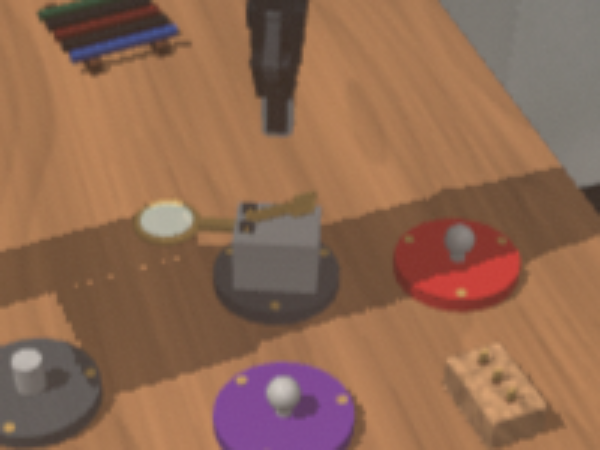

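Released; the block top is at 0.060 m, flat on the plate, centred, lever raised (tab at crop (300,203)). Now press the tab with shut fingers: contact at about 60 mm down, full at about 78 mm.

Call:
{"method": "servo_tool", "body": {"plan": "-0.022 0 0.02 0 0 0 0;-0.022 0 0.04 0 0 0 0;-0.022 0 0.052 0 0 0 0;-0.022 0 0.057 0 0 0 0;-0.022 0 0.06 0 0 0 0;-0.022 0 0.063 0 0 0 0;-0.022 0 0.066 0 0 0 0;-0.022 0 0.069 0 0 0 0;-0.022 0 0.072 0 0 0 0;-0.022 0 0.074 0 0 0 0;-0.022 0 0.075 0 0 0 0;-0.022 0 0.075 0 0 0 0"}}

```text
clock: 10.9
position: [0.6852, 0.1494, 0.095]
tcp_rot: [3.141, -0.001, 2.776]
ft_force: [1.2, 0.3, 0.8]
opening: 0.0002
grasp_force: 0.5
```

Call:
{"method": "servo_tool", "body": {"plan": "0 0 0.001 0 0 0 0;0 0 0.002 0 0 0 0;0 0 0.003 0 0 0 0;0 0 0.0035 0 0 0 0;0 0 0.0035 0 0 0 0;0 0 0.0035 0 0 0 0"}}

```text
clock: 11.5
position: [0.6852, 0.1492, 0.0916]
tcp_rot: [-3.142, -0.001, 2.775]
ft_force: [0.4, -0.6, 0.4]
opening: -0.0005
grasp_force: 0.5
```

Call:
{"method": "servo_tool", "body": {"plan": "0 0 0.001 0 0 0 0;0 0 0.002 0 0 0 0;0 0 0.003 0 0 0 0;0 0 0.003 0 0 0 0"}}

```text
clock: 11.9
position: [0.6853, 0.1493, 0.0908]
tcp_rot: [3.141, 0.001, 2.776]
ft_force: [-2.1, -0.4, 7.5]
opening: 0.0001
grasp_force: 3.6
```

Firm stop at 7.5 N, at the height expected for fully down. Hold briefly, rise and check.

Call:
{"method": "servo_tool", "body": {"plan": "0 0 0 0 0 0 0;0 0 -0.005 0 0 0 0;0 0 -0.02 0 0 0 0;0 0 -0.05 0 0 0 0;0 0 -0.09 0 0 0 0;0 0 -0.12 0 0 0 0;0.03 0 -0.13 0 0 0 0;0.07 0 -0.13 0 0 0 0;0.1 0 -0.13 0 0 0 0;0.1 0 -0.13 0 0 0 0;0.1 0 -0.13 0 0 0 0"}}

```text
clock: 13.0
position: [0.5917, 0.1852, 0.2194]
tcp_rot: [3.142, 0.001, 2.776]
ft_force: [0.7, -0.8, 0.5]
opening: -0.0004
grasp_force: 0.0
```

```bash
python3 - <<'E'
from h import *
s=robot.read_state(); print(s['position'],s['ft_force'].round(1))
x=np.array([np.cos(s['tcp_rot'][2]+np.pi),np.sin(s['tcp_rot'][2]+np.pi),0]); y=np.array([-x[1],x[0],0])
c=grab('side'); P=cloud(c); px=c['pixels'].astype(int); sat=px.max(2)-px.min(2)
d=P-[.663,.157,0]; near=(abs(d@x)<.05)&(abs(d@y)<.04)&(c['range_z']>0)
b=near&(P[...,2]>.054)&(P[...,2]<.064)&(sat<45)&(px.max(2)>100); q=d[b]
print('block',len(q),*[np.percentile(v,[1,50,99]).round(4) for v in (q@x,q@y,q[:,2])])
t=near&(P[...,2]>.058)&(P[...,2]<.095)&(sat>50)&((d@x)>-.02); q=d[t]
print('lever',len(q),*[np.percentile(v,[2,50,98]).round(4) for v in (q@x,q@y,q[:,2])])
cv2.imwrite('pics/s5.png',cv2.resize(c['pixels'][80:230,230:430],None,fx=3,fy=3))
E
```

```text
[0.59166785 0.18523971 0.21941781] [ 0.7 -0.8  0.5]
block 289 [-0.0321  0.0002  0.0312] [-0.0252 -0.0125  0.0263] [0.0542 0.0591 0.0636]
lever 97 [-0.0183  0.0139  0.0311] [-0.0096  0.001   0.0118] [0.063  0.0649 0.0673]
```

View pics/s5.png

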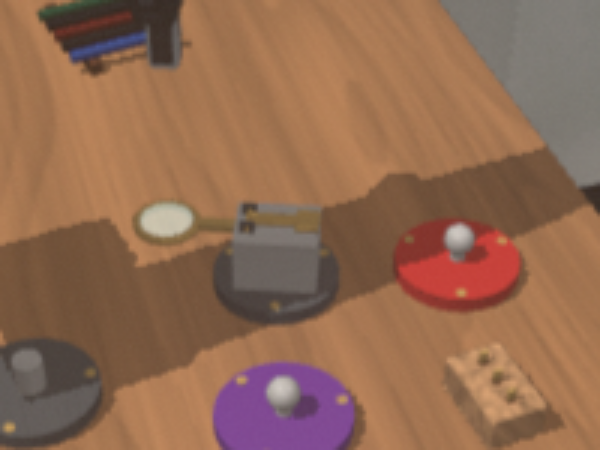

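The lever lies level, top at 0.065 m along its length (crop (300,220)), the block is flat and centred on the plate, and the arm is clear.

```bash
python3 -c "
from plant import robot
print(robot.sign_off())"
```

```text
the job is handed in; nothing more can be done
None
```

The loupe sits flat and centred on the ball stand with its latch lever pressed fully down and the arm clear; I handed the job in at about 13 s on the robot's clock, and the sign-off returned no verdict.

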